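# Weigh the watering reservoir and start the herb garden

### The job

Weigh the terracotta watering reservoir: lift it by the hand scale on top of it until it hangs clear of the counter, and hold it still there for about two seconds. Then set it down gently, upright, flat on the floor of the herb garden's drip tray, letting go only once it stands there (do not drop it), and only then snap the garden's rocker switch over so that its far end is down. Leave the cup, the trowel and the coaster where they are.

Things in the scene. Friction and masses are not known exactly. Their poses are not given: they have to be found in the camera images.
- reservoir: Closed terracotta pot, 84 mm high, 86 mm across at the foot and 100 mm at the top, cork lid to 94 mm. A stiff steel wire bail stands across it along its y axis (106 mm wide, crossbar at height 122 mm), and a grey hand scale sits on the bail, its grip topping out at 209 mm. All that is one loose piece, 0.45 to 0.8 kg. Origin at the centre of the foot's underside, z up.
- scale_grip (a point): Centre of the scale's grip, a grey bar 110 mm long (along the reservoir's y axis), 26 mm thick (along its x axis) and 34 mm high, 192 mm above the reservoir's underside when unloaded; best pinched from above across its 26 mm. Below it is the scale's narrower case (50 x 22 x 48 mm). Axes as the reservoir's.
- scale (a joint): Stretch of the scale's spring in m: 0 unloaded, 0.065 at its stop. The grip slides straight up on a steel rod away from the reservoir, about 150 N/m, so the reservoir leaves the counter only when the grip has been raised 23 to 50 mm (heavier needs more). No sideways play: the reservoir follows the grip without swinging.
- garden: White plastic herb garden, fixed to the counter, 216 mm deep (x -74 to +142 mm) and 340 mm wide. From its origin (on the counter): a drip tray centred at y -95 mm, a 60 mm high pump housing from y -19 to +171 mm with the rocker switch on top, and behind both, from x +76 mm, a 60 mm high trough of five seedling pods (leaves to 77 mm). Its front faces -x, towards the robot.
- tray_floor (a point): Centre of the drip tray's floor, 6 mm above the counter. The tray is an open square, 136 mm inside, walls 6 mm thick with the rim 30 mm above the counter. Axes as the garden's.
- rocker (a joint): Rocker switch, in rad: 0 = off, far (+x) end up; 0.5 = on, far end down. Sprung away from its centre at 0.25: it must be pushed past that and then snaps over and stays. It takes about 4 N at rocker_far_end.
- rocker_far_end (a point): Point on the top face of the grey rocker paddle, on its far (+x) half, 28 mm from its pivot; this is where to press straight down. At off it stands about 85 mm above the counter and goes down 14 mm to on. Paddle 76 mm long (garden's x), 36 mm wide (y), 8 mm thick; pivot 74 mm above the counter, along the garden's y, at x 0, y +85 mm of the garden.
- cup: Bystander: clear acrylic cup, 80 mm across, 95 mm high; origin at the centre of its underside.
- trowel: Bystander: steel garden trowel lying flat, 280 mm long, wooden handle to -x, blade 70 mm wide to +x; 26 mm high at the handle; origin where the handle ends and the blade's neck begins.
- coaster: Bystander: white ceramic coaster, 90 x 90 x 9 mm, lying flat; origin at the centre of its underside.

How it is judged:
By the outcome, as a careful person would: the job done as asked, in the order asked, and still so for the second after the job is handed in, with the robot touching nothing.
It also fails if it takes over 51 s, if anything falls off the work surface, if the arm or the gripper's body presses on something with over 40 N, if the wrist force passes 120 N, or if a joint passes its speed limit or range.

### The arm

A 7-joint arm with a two-finger parallel gripper is mounted at the origin on the work surface. World frame = base frame: x ahead of the robot, y to its left, z up, the work surface at z = 0. Lengths are in m, angles in rad, forces in N, time in s.
With the tool pointing down it reaches from about 0.425 to 1.025 m from the base axis. Payload 3.6 kg.
Tool frame: the origin (TCP) lies midway between the tips of the shut fingers; the grasp point (between the pads) lies 19 mm behind it; z points along the fingers, y is the line along which they close (so a half turn about z gives the same grasp; the last joint's range is limited). The gripper opens to 85 mm and grips with 20 to 120 N. Pads are 22 mm wide; open, the fingers measure 114 mm over their backs; the gripper's body (76 mm by 85 mm) begins 54 mm behind the grasp point. The pads swing forward as they close: fully open they stand 13 mm farther back than shut.
Start: joints at [1.196, 0.591, 0.048, 1.609, -0.033, 0.943, -0.034], TCP at [0.201, -0.697, 0.231] pointing down, gripper open.
Joint ranges: [-2.69, 2.69], [-0.47, 2.24], [-1.27, 1.36], [0.19, 2.51], [-1.53, 4.68], [0.08, 2.07], [-3.09, 3.09]. Speed limits (rad/s): [2.57, 2.57, 3.14, 3.14, 3.14, 3.14, 3.14].

### API

Orientations are given as a unit quaternion [w, x, y, z].
In Python, from cell import r gives the robot as it stands.
- The arm moves only by the shell command python3 -m creep 'ROWS' [FORCE]. ROWS is JSON, a list of rows, each a list of 7 numbers: the shift along the world's x, y, z in mm, then the turn, a rotation vector about the world's x, y, z in degrees, then the finger opening in mm, from 0 to 85.4. In form: [[x, y, z, wx, wy, wz, gripper], ...]. A call has 1 to 5 rows; each row is the pose to reach, as a shift and turn from the pose commanded when the call began; what a row does not reach only later rows make up. A row lasts 1/12 s, in which the tool goes at most 41.7 mm and 7.16 degrees, less where a joint would pass 70% of its speed; a pose out of reach is approached as far as the arm can. A call with a gripper value outside its range is refused whole. The fingers move at their own pace and stop on an object; FORCE is the grip in N (left out, the last holds). Time passes only in rows, so rows that repeat a pose let the fingers close. It gives the time, the measured TCP pose, the force, the opening and the grip force at its end, in the units of the state.
- r.sense(): the state, without advancing time (a new reading comes with each control period).
- r.snapshot(name): name is "scene" or "top"; returns a dict with "img" (400x640x3 uint8, red, green, blue), "fx", "fy", "cx", "cy" (pixels), "D" ([k1, k2, p1, p2, k3] as OpenCV has them; the pictures are not rectified), "pose" (4x4, takes a point from camera to world coordinates). Camera axes: x right, y down, z forward; pixel columns grow to the right and rows downward; lengths in m; the calibration is good to about 2 mm. A picture is of the moment at which its call begins. There is no depth.
- r.hand_in(): hands the job in; it is judged then, once.
Trained networks look in a picture, given as the dict that the camera call returned (one of the last four; its "shot" number tells which), for a name from the list of things; names that differ only in an ending like _2 or _b are one class to them, and where a whole thing is asked for, a point or a joint stands for the part that bears it (a point fixed in the world has none). Each returns a list of dicts, best first, with "confidence" (0 to 1); they miss things now and then, are a little off and sometimes report something else, mostly with a low value. They report only what shows in the picture. A call takes as long as a camera call.
- r.search_frame(picture, name): "box" ([left, top, right, bottom] in pixels, round what is visible of it).
- r.trace(picture, name): "mask" (400x640 bool, what is visible of it) and "box" ([left, top, right, bottom] in pixels, round what is visible of it).
The state is a dict: "time": time; "q": joint angles; "joint_vel": joint speeds; "joint_efforts": joint torques, N m; "ee_pos": TCP position; "eef_rot": TCP orientation; "wrist_force": force on the tool from outside, world axes, zero at the start; "torque": the same for the moment, N m; "opening": finger opening in m; "gripper_force": force on a finger pad.
Only numpy, scipy, OpenCV 4.12 (cv2) and the standard library are available. Lean on these libraries where they do the work, as an engineer would, in place of code of your own. Each camera call takes 0.05 s, during which the arm holds its last target. There are 200 camera calls.

## Working session

There is one attempt and no reset: what is moved stays moved. The work goes in short steps, Python scripts to look and compute and a shell command to move; the robot and the scene stay as the last step left them, time stands still between calls to the robot, and variables do not carry over. Pictures are saved under pics/ and viewed, at most 10 in all, crops included, and the job is handed in when it is done.

```bash
ls; mkdir -p pics; python3 - <<'E'
from cell import r
import cv2,numpy as np
s=r.sense();print(s['time'],s['ee_pos'],s['eef_rot'],s['opening'])
for n in("scene","top"):
    p=r.snapshot(n);cv2.imwrite(f'pics/{n}0.png',p['img'][:,:,::-1])
    print(n,p['fx'],p['cx'],p['cy'],p['D'],np.round(p['pose'],3).tolist())
    for k in("reservoir","scale_grip","scale","garden","tray_floor","rocker","rocker_far_end","cup","trowel","coaster"):
        try: print(k,[(np.round(d['box']).tolist(),round(d['confidence'],2)) for d in r.search_frame(p,k)[:2]])
        except Exception as e: print(k,e)
E
```

```text
pics
0.0 [ 0.20071394 -0.69578734  0.23010329] [-1.13322290e-03  9.90150691e-01  1.40000979e-01 -2.25992327e-04] 0.08561687131094031
scene 427.1328777390868 314.3903943180185 194.97435241236067 [-0.08858481  0.          0.          0.          0.        ] [[-0.178, 0.679, -0.712, 1.163], [0.984, 0.128, -0.124, 0.089], [0.007, -0.723, -0.691, 0.751], [0.0, 0.0, 0.0, 1.0]]
reservoir [([154.0, 150.0, 211.0, 244.0], 0.78)]
scale_grip [([155.0, 152.0, 190.0, 199.0], 0.85)]
scale [([153.0, 149.0, 193.0, 196.0], 0.88)]
garden [([248.0, 216.0, 450.0, 363.0], 0.63)]
tray_floor [([252.0, 218.0, 444.0, 363.0], 0.91)]
rocker [([385.0, 256.0, 410.0, 286.0], 0.83), ([412.0, 163.0, 442.0, 235.0], 0.28)]
rocker_far_end [([387.0, 255.0, 410.0, 283.0], 0.77), ([241.0, 163.0, 274.0, 208.0], 0.34)]
cup [([241.0, 162.0, 273.0, 205.0], 0.85), ([385.0, 259.0, 412.0, 286.0], 0.38)]
trowel [([413.0, 159.0, 444.0, 236.0], 0.62)]
coaster [([190.0, 264.0, 234.0, 308.0], 0.92)]
top 474.8905703213765 323.3678011061534 183.1675275546175 [-0.10923291  0.          0.          0.          0.        ] [[-0.002, -0.982, 0.187, 0.286], [-1.0, 0.004, 0.014, -0.055], [-0.014, -0.187, -0.982, 1.328], [0.0, 0.0, 0.0, 1.0]]
reservoir [([404.0, 139.0, 455.0, 191.0], 0.87)]
scale_grip [([414.0, 142.0, 452.0, 176.0], 0.88)]
scale [([411.0, 140.0, 455.0, 176.0], 0.87)]
garden [([216.0, 92.0, 354.0, 198.0], 0.85), ([212.0, 204.0, 240.0, 306.0], 0.49)]
tray_floor [([217.0, 90.0, 351.0, 197.0], 0.96)]
rocker [([243.0, 129.0, 259.0, 158.0], 0.76)]
rocker_far_end [([240.0, 127.0, 261.0, 156.0], 0.69)]
cup [([365.0, 204.0, 392.0, 233.0], 0.72)]
trowel [([212.0, 204.0, 243.0, 306.0], 0.63), ([243.0, 126.0, 260.0, 159.0], 0.56)]
coaster [([368.0, 111.0, 403.0, 149.0], 0.77)]
```

```bash
python3 - <<'E'
import cv2
a=cv2.imread('pics/top0.png')[80:320,200:480];cv2.imwrite('pics/top0c.png',cv2.resize(a,None,fx=2.5,fy=2.5,interpolation=cv2.INTER_CUBIC))
a=cv2.imread('pics/scene0.png')[130:380,140:460];cv2.imwrite('pics/scene0c.png',cv2.resize(a,None,fx=2.4,fy=2.4,interpolation=cv2.INTER_CUBIC))
E
```

```text
(no output)
```

View pics/top0c.png

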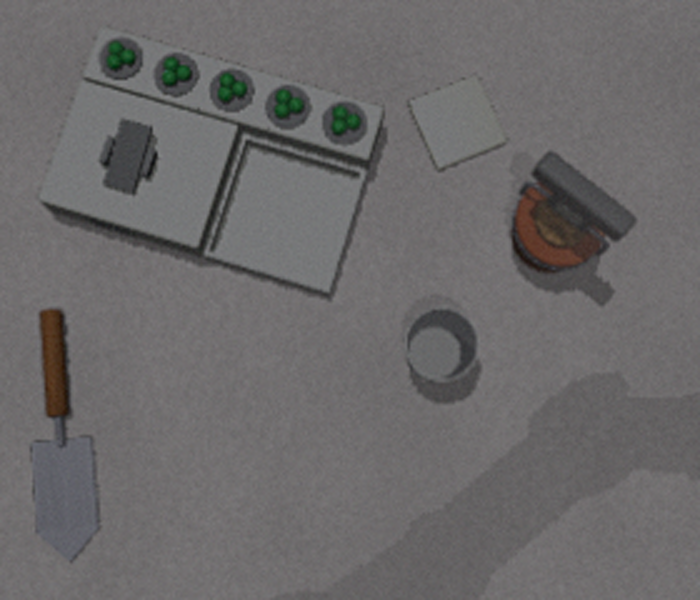

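View pics/scene0c.png

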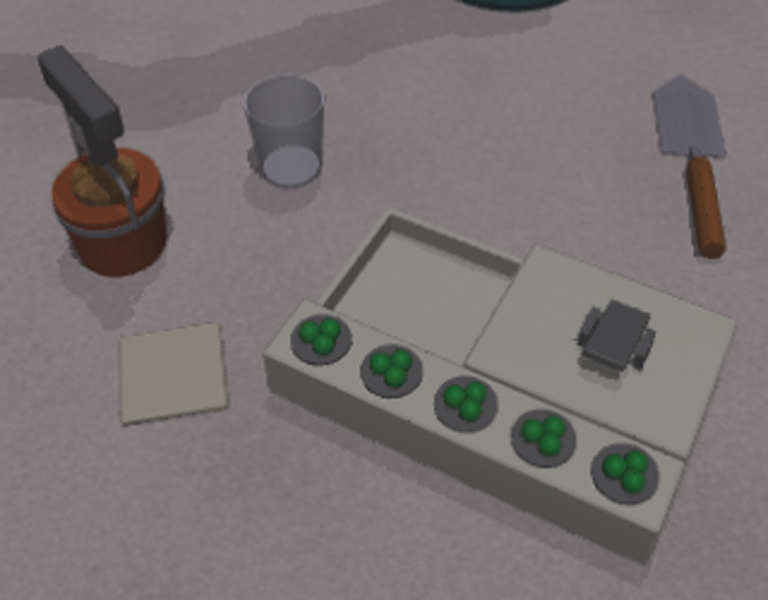

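The top crop shows the garden at upper left, with the tray on its right (about 285,215) and the rocker at (130,157). The reservoir's grip bar runs from (550,165) to (622,225). The cup is at (442,345) and the coaster at (457,122), both between or near the reservoir and the tray. The scene crop agrees with this. Next I'll fit the poses.

```bash
cat > h.py <<'E'
import cv2,numpy as np
from scipy.optimize import least_squares,minimize
def proj(p,X):
    T=np.linalg.inv(p['pose']);K=np.array([[p['fx'],0,p['cx']],[0,p['fy'],p['cy']],[0,0,1]])
    return cv2.projectPoints(np.asarray(X,float).reshape(-1,3),cv2.Rodrigues(T[:3,:3])[0],T[:3,3],K,np.array(p['D'],float))[0][:,0]
def place(v,X,z=0):
    c,s=np.cos(v[2]),np.sin(v[2]);X=np.asarray(X,float)
    return X@np.array([[c,-s,0],[s,c,0],[0,0,1]]).T+[v[0],v[1],z]
def box(a,b,c,z0,z1): return [[x,y,z] for x in(-a/2,a/2) for y in(-b/2,b/2) for z in(z0,z1)]
def res_parts(st=0):
    t=np.linspace(0,2*np.pi,24);f=lambda r,z:[[r*np.cos(q),r*np.sin(q),z] for q in t]
    return [f(.043,0)+f(.05,.084),f(.036,.084)+f(.036,.094),box(.026,.11,0,.175+st,.209+st),box(.022,.05,0,.127+st,.175+st)]
def fitres(views,v0,z=0,st=0):
    S=4
    def cost(v):
        c=0
        for p,m in views:
            im=np.zeros((400*S,640*S),np.uint8)
            for P in res_parts(st): cv2.fillConvexPoly(im,cv2.convexHull(np.round(proj(p,place(v,P,z))*S+S/2).astype(np.int32)),255)
            a=cv2.resize(im,(640,400),interpolation=cv2.INTER_AREA)/255.
            c+=np.abs(a-m).sum()
        return c
    o=minimize(cost,v0,method='Nelder-Mead',options=dict(initial_simplex=[np.array(v0)+d for d in([0,0,0],[.02,0,0],[0,.02,0],[0,0,.2])],xatol=2e-4,fatol=.5))
    return o.x,o.fun
E
python3 - <<'E'
from cell import r
from h import *
pt=r.snapshot('top');ps=r.snapshot('scene')
G={'fl':(.142,.171,.06),'fr':(.142,-.169,.06),'hl':(-.074,.171,.06),'hr':(-.074,-.019,.06),'tr':(-.074,-.169,.03),'m':(.076,.171,.06),'mr':(.076,-.019,.06)}
t={'fl':(100,30),'fr':(384,105),'hl':(40,203),'hr':(203,249),'tr':(331,294),'m':(85,80),'mr':(240,124)}
s={'hl':(735,322),'fl':(655,527),'fr':(267,355),'tr':(391,215),'hr':(533,246),'m':(684,458)}
T={k:np.array([200,80])+np.array(v)/2.5-.3 for k,v in t.items()};Sx={k:np.array([140,130])+np.array(v)/2.4-.3 for k,v in s.items()}
def res(v): return np.concatenate([(proj(p,place(v,[G[k] for k in d]))-np.array(list(d.values()))).ravel() for p,d in((pt,T),(ps,Sx))])
o=least_squares(res,[.45,.1,-.2],loss='soft_l1');g=o.x;print('garden',g.round(4),np.degrees(g[2]),res(g).reshape(-1,2).round(1).tolist())
print('tray',place(g,[0,-.095,.006]),'far',place(g,[.028*np.cos(0)*.9,.085,.085]))
for n,p in(('t',pt),('s',ps)): print(n,'far px',proj(p,place(g,[.028,.085,.085])),'pivot',proj(p,place(g,[0,.085,.08])))
ms=[(p,r.trace(p,'reservoir')[0]['mask'].astype(float)) for p in(pt,ps)]
for y0 in(.6,-.6,-2.):
  v,c=fitres(ms,[.38,-.28,y0]);print('res',v.round(4),np.degrees(v[2]),c,[m.sum() for _,m in ms])
for v_ in ms: print(fitres([v_],v)[0].round(4))
# coaster, cup
for n,h in(('coaster',.009),('cup',.0)):
  for p in(pt,ps):
    b=r.search_frame(p,n)
    print(n,[np.round(q['box']).tolist() for q in b[:1]])
E
```

```text
garden [ 0.6146  0.0788 -0.2958] -16.950227663747985 [[-0.1, -2.1], [0.9, 0.2], [-1.3, -0.8], [-1.5, 0.1], [-0.1, -0.5], [-1.7, -1.0], [0.2, -0.4], [0.6, -2.7], [0.9, 1.2], [-3.9, -1.9], [-2.6, -3.8], [-1.1, -3.0], [0.2, -0.6]]
tray [ 0.58687572 -0.01202776  0.006     ] far [0.66345834 0.15280592 0.085     ]
t far px [[253.80018648 131.93129487]] pivot [[250.84268017 141.88857793]]
s far px [[391.42123839 274.9163005 ]] pivot [[396.00022013 265.91527861]]
res [-1.2748  0.0881  7.4296] 425.68642112312256 4416.0 [np.float64(1495.0), np.float64(2921.0)]
res [-1.204   0.1119 -1.659 ] -95.05554214680318 4416.0 [np.float64(1495.0), np.float64(2921.0)]
res [-1.4023  0.8903 -1.1298] -64.73352427935194 4416.0 [np.float64(1495.0), np.float64(2921.0)]
[-1.4023  0.8903 -1.1298]
[-1.4023  0.8903 -1.1298]
coaster [[366.0, 108.0, 403.0, 149.0]]
coaster []
cup [[362.0, 204.0, 392.0, 232.0]]
cup [[240.0, 165.0, 274.0, 206.0]]
```

```bash
cat > m.py <<'E'
from cell import r
from h import *
pt=r.snapshot('top');ps=r.snapshot('scene')
G={'fl':(.142,.171,.06),'fr':(.142,-.169,.06),'hl':(-.074,.171,.06),'hr':(-.074,-.019,.06),'tr':(-.074,-.169,.03),'m':(.076,.171,.06),'mr':(.076,-.019,.06)}
t={'fl':(100,30),'fr':(384,105),'hl':(40,203),'hr':(203,249),'tr':(331,294),'m':(85,80),'mr':(240,124)}
s={'hl':(735,322),'fl':(655,527),'fr':(267,355),'tr':(391,215),'hr':(533,246),'m':(684,458)}
T={k:np.array([200,80])+np.array(v)/2.5-.3 for k,v in t.items()};Sx={k:np.array([140,130])+np.array(v)/2.4-.3 for k,v in s.items()}
for w in([(pt,T)],[(ps,Sx)],[(pt,T),(ps,Sx)]):
    res=lambda v:np.concatenate([(proj(p,place(v,[G[k] for k in d]))-np.array(list(d.values()))).ravel() for p,d in w])
    o=least_squares(res,[.6,.08,-.3]);g=o.x;print('garden',g.round(4),res(g).reshape(-1,2).round(1).tolist())
ms=[(p,r.trace(p,'reservoir')[0]['mask'].astype(float)) for p in(pt,ps)]
for y0 in(-.6,):
  v,c=fitres(ms,[.54,-.33,y0]);print('res',v.round(4),np.degrees(v[2]),c,[m.sum() for _,m in ms])
for v_ in ms: print(fitres([v_],v))
ov=[]
for (p,m),(x0,y0) in zip(ms,((205,80),(150,135))):
    im=p['img'][:,:,::-1].copy();im=cv2.resize(im[y0:y0+230,x0:x0+300],None,fx=2,fy=2,interpolation=cv2.INTER_CUBIC)
    f=lambda X:np.round((proj(p,X)-[x0,y0])*2+.5).astype(np.int32)
    for P in res_parts(): cv2.polylines(im,[cv2.convexHull(f(place(v,P)))],True,(0,255,255),1)
    for b in([G[k] for k in('fl','fr',)]+[(.076,-.169,.06)]+[G['mr'],G['hr'],G['hl']],[(-.068,-.163,.03),(.068,-.163,.03),(.068,-.027,.03),(-.068,-.027,.03)]):
        cv2.polylines(im,[f(place(g,b))],True,(0,255,0),1)
    cv2.imwrite('pics/ov%d.png'%x0,im)
E
python3 m.py
```

```text
garden [ 0.6128  0.077  -0.2877] [[-0.1, -1.2], [1.3, 0.2], [-0.7, 0.3], [-0.7, 0.8], [0.9, -0.3], [-1.5, -0.1], [0.6, 0.0]]
garden [ 0.617   0.081  -0.2998] [[1.7, -1.3], [1.7, 2.8], [-3.2, -1.1], [-1.6, -3.1], [-0.1, -2.1], [1.1, 1.0]]
garden [ 0.6153  0.0796 -0.2959] [[-0.4, -2.3], [0.6, -0.1], [-1.6, -1.0], [-1.8, -0.1], [-0.4, -0.7], [-2.0, -1.3], [-0.1, -0.7], [1.0, -2.3], [1.3, 1.6], [-3.6, -1.6], [-2.3, -3.6], [-0.7, -2.7], [0.7, -0.2]]
res [ 0.5634 -0.3095 -0.7395] -42.36874083395946 304.4274509803921 [np.float64(1475.0), np.float64(2950.0)]
(array([ 0.56199267, -0.30821254, -0.71119257]), np.float64(124.83529411764705))
(array([ 0.56474532, -0.30889559, -0.74045101]), np.float64(161.8392156862745))
```

View pics/ov205.png

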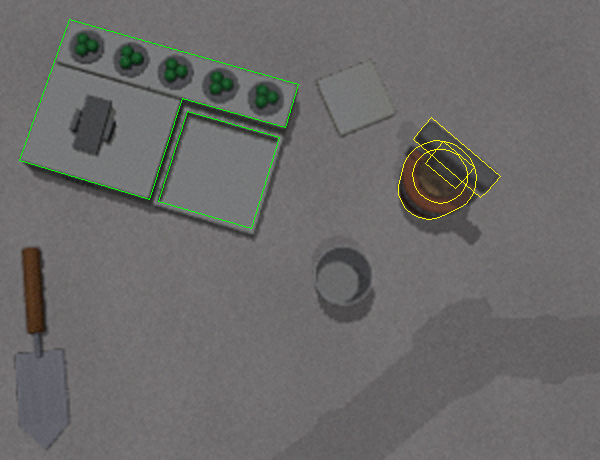

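View pics/ov150.png

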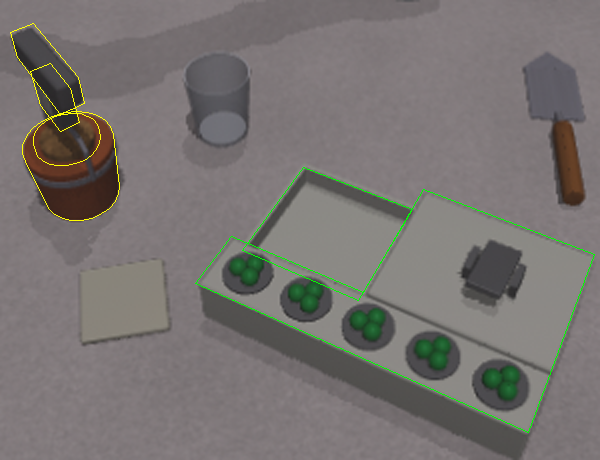

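Both overlays fit to about 1 px. That puts the reservoir at (0.563, −0.309) with yaw −42°, and the garden at (0.615, 0.080) with yaw −17°. Moving above the grip.

```bash
python3 -m creep '[[26,28,6,0,0,6.3,85],[52,56,12,0,0,12.6,85],[78,84,18,0,0,18.9,85],[104,112,24,0,0,25.2,85],[130,140,30,0,0,31.5,85]]' 40
python3 -m creep '[[26,28,0,0,0,0,85],[52,56,0,0,0,0,85],[78,84,0,0,0,0,85],[104,112,0,0,0,0,85],[130,140,0,0,0,0,85]]'
python3 -m creep '[[26,28,0,0,0,0,85],[52,56,0,0,0,0,85],[78,84,0,0,0,0,85],[103,106,0,0,0,0,85],[103,106,0,0,0,0,60]]'
```

```text
time: 2.12
ee_pos: [0.3319, -0.5553, 0.2618]
eef_rot: [0.0, 0.914, 0.406, -0.0]
wrist_force: [1.1, 0.1, -0.1]
opening: 0.0851
gripper_force: 0.0
time: 2.53
ee_pos: [0.4619, -0.4153, 0.2616]
eef_rot: [0.0, 0.915, 0.403, 0.0]
wrist_force: [1.6, -0.3, -0.8]
opening: 0.0848
gripper_force: 0.0
time: 2.95
ee_pos: [0.5712, -0.3016, 0.2619]
eef_rot: [-0.001, 0.912, 0.409, 0.004]
wrist_force: [0.8, 0.5, 0.6]
opening: 0.075
gripper_force: 0.0
```

```bash
python3 -m creep '[[0,0,0,0,0,0,60],[0,0,0,0,0,0,60],[0,0,0,0,0,0,60]]'
python3 - <<'E'
from cell import r
from h import *
ims=[]
for n,b in(('top',(380,100,480,220)),('scene',(120,80,260,260))):
    p=r.snapshot(n);x0,y0,x1,y1=b;k=4
    im=cv2.resize(p['img'][y0:y1,x0:x1,::-1],None,fx=3,fy=3,interpolation=cv2.INTER_CUBIC)
    for P in res_parts()[2:3]: cv2.polylines(im,[cv2.convexHull(np.round((proj(p,place([.5634,-.3095,-.7395],P))-[x0,y0])*3+1).astype(np.int32))],True,(0,255,255),1)
    ims.append(cv2.copyMakeBorder(im,0,540-im.shape[0],0,0,cv2.BORDER_CONSTANT))
cv2.imwrite('pics/above.png',np.hstack(ims));print(r.sense()['ee_pos'])
E
```

```text
time: 3.2
ee_pos: [0.5625, -0.3124, 0.2612]
eef_rot: [0.0, 0.916, 0.402, -0.001]
wrist_force: [-0.0, 0.1, 0.1]
opening: 0.06
gripper_force: 0.0
[ 0.56252151 -0.31248375  0.26126985]
```

View pics/above.png

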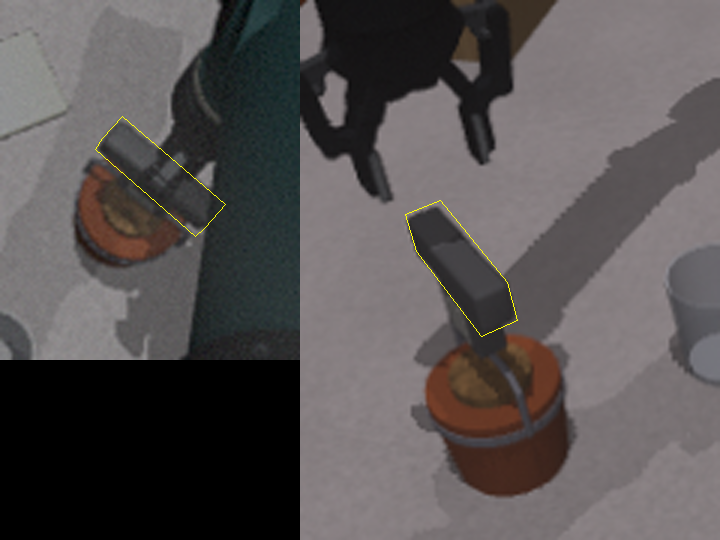

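The picture shows the grip bar within about 1–2 px of the fit and the open fingers straddling it. Going down and closing.

```bash
python3 -m creep '[[0,2,-25,0,0,0,60],[0,2,-50,0,0,0,60],[0,2,-70,0,0,0,60],[0,2,-86,0,0,0,60],[0,2,-86,0,0,0,60]]'
python3 -m creep '[[0,0,0,0,0,0,45],[0,0,0,0,0,0,35],[0,0,0,0,0,0,30],[0,0,0,0,0,0,26],[0,0,0,0,0,0,15]]' 45
python3 -m creep '[[0,0,0,0,0,0,15],[0,0,0,0,0,0,15],[0,0,0,0,0,0,15]]' 60
```

```text
time: 3.72
ee_pos: [0.5605, -0.3088, 0.1718]
eef_rot: [-0.003, 0.915, 0.402, -0.003]
wrist_force: [-1.5, 0.4, -0.7]
opening: 0.06
gripper_force: 0.0
time: 4.13
ee_pos: [0.5647, -0.3093, 0.177]
eef_rot: [0.001, 0.915, 0.404, 0.001]
wrist_force: [-0.7, -0.3, 5.6]
opening: 0.0253
gripper_force: 43.8
time: 4.38
ee_pos: [0.5647, -0.3093, 0.1771]
eef_rot: [0.001, 0.915, 0.404, 0.001]
wrist_force: [-0.8, -1.0, 5.5]
opening: 0.0254
gripper_force: 58.7
```

```bash
python3 -m creep '[[0,0,6,0,0,0,15],[0,0,12,0,0,0,15],[0,0,18,0,0,0,15],[0,0,24,0,0,0,15],[0,0,30,0,0,0,15]]'
python3 -m creep '[[0,0,6,0,0,0,15],[0,0,12,0,0,0,15],[0,0,18,0,0,0,15],[0,0,24,0,0,0,15],[0,0,30,0,0,0,15]]'
python3 -m creep '[[0,0,6,0,0,0,15],[0,0,11,0,0,0,15],[0,0,15,0,0,0,15],[0,0,18,0,0,0,15],[0,0,20,0,0,0,15]]'
```

```text
time: 4.8
ee_pos: [0.5636, -0.3084, 0.2054]
eef_rot: [-0.0, 0.915, 0.403, -0.0]
wrist_force: [0.6, -0.2, -5.7]
opening: 0.0253
gripper_force: 58.3
time: 5.22
ee_pos: [0.5628, -0.3079, 0.235]
eef_rot: [-0.001, 0.915, 0.404, -0.001]
wrist_force: [-0.2, 0.8, -7.9]
opening: 0.0255
gripper_force: 58.4
time: 5.63
ee_pos: [0.564, -0.3086, 0.2558]
eef_rot: [0.0, 0.915, 0.403, 0.0]
wrist_force: [-0.6, 0.2, -6.9]
opening: 0.0254
gripper_force: 58.5
```

```bash
for i in 1 2 3 4 5 6; do python3 -m creep '[[0,0,0,0,0,0,15],[0,0,0,0,0,0,15],[0,0,0,0,0,0,15],[0,0,0,0,0,0,15],[0,0,0,0,0,0,15]]' | egrep 'time|ee_pos|wrist'; done
python3 - <<'E'
from cell import r
from h import *
ps=r.snapshot('scene');pt=r.snapshot('top')
ims=[]
for p,(x0,y0,x1,y1) in((ps,(100,30,290,260)),(pt,(380,60,500,220))):
    im=cv2.resize(p['img'][y0:y1,x0:x1,::-1],None,fx=2.5,fy=2.5,interpolation=cv2.INTER_CUBIC)
    for st,c in((.035,(0,255,255)),(.045,(0,255,0))):
        z=.2555-.1765-st
        for P in res_parts(st): cv2.polylines(im,[cv2.convexHull(np.round((proj(p,place([.564,-.3088,-.74],P,z))-[x0,y0])*2.5+1).astype(np.int32))],True,c,1)
    ims.append(cv2.copyMakeBorder(im,0,580-im.shape[0],0,0,cv2.BORDER_CONSTANT))
cv2.imwrite('pics/hang.png',np.hstack(ims))
for p in(ps,):
    m=r.trace(p,'reservoir')[0];ys,xs=np.nonzero(m['mask']);print(m['box'])
    for st in(.03,.035,.04,.045,.05):
        q=proj(p,place([.564,-.3088,-.74],res_parts(st)[0],.079-st));print(st,q.max(0).round(1),q.min(0).round(1))
E
```

```text
time: 6.05
ee_pos: [0.5637, -0.3085, 0.255]
wrist_force: [-0.3, -0.1, -8.8]
time: 6.47
ee_pos: [0.5639, -0.3086, 0.2553]
wrist_force: [0.3, 0.4, -7.1]
time: 6.88
ee_pos: [0.5639, -0.3086, 0.2553]
wrist_force: [0.5, 0.0, -8.2]
time: 7.3
ee_pos: [0.5639, -0.3086, 0.2553]
wrist_force: [-0.1, -0.4, -8.3]
time: 7.72
ee_pos: [0.5639, -0.3086, 0.2553]
wrist_force: [-0.2, 0.1, -7.1]
time: 8.13
ee_pos: [0.5639, -0.3086, 0.2553]
wrist_force: [0.1, -0.3, -7.6]
[156.3, 120.9, 207.0, 232.3]
0.03 [205.9 230.9] [155.4 174.3]
0.035 [206.3 232.4] [156. 176.]
0.04 [206.6 233.9] [156.6 177.6]
0.045 [207.  235.3] [157.2 179.3]
0.05 [207.4 236.8] [157.8 181. ]
```

View pics/hang.png

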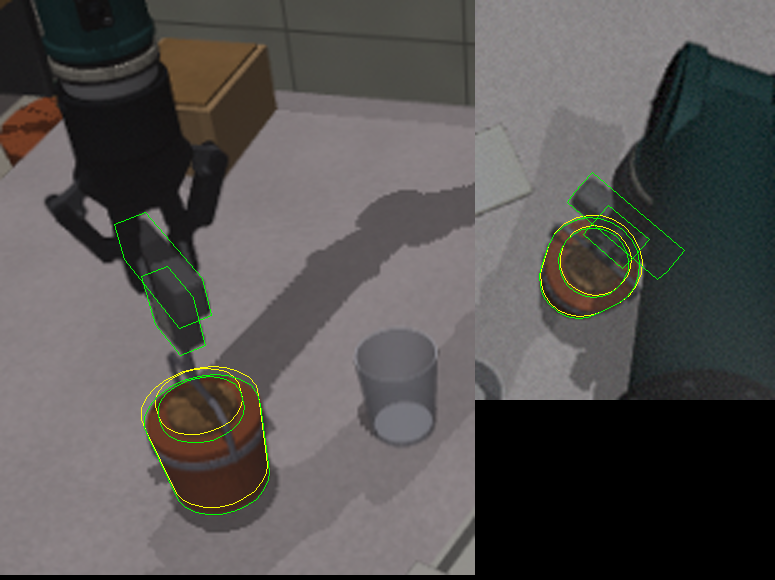

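The picture shows the pot hanging clear, with its shadow separate from the foot (stretch about 45 mm, foot about 34 mm up). The weight reads about 7.8 N and it was held for more than 2 s. Carrying it to the tray.

```bash
python3 -m creep '[[0,0,6,0,0,0,15],[0,0,14,0,0,0,15],[0,0,22,0,0,0,15],[0,4,28,0,0,0,15],[1,12,30,0,0,0,15]]'
python3 -m creep '[[1,16,0,0,0,0,15],[3,36,0,0,0,0,15],[5,58,0,0,0,0,15],[7,80,0,0,0,0,15],[9,102,0,0,0,0,15]]'
python3 -m creep '[[2,22,0,0,0,0,15],[4,44,0,0,0,0,15],[6,66,0,0,0,0,15],[8,88,0,0,0,0,15],[10,110,0,0,0,0,15]]'
python3 -m creep '[[1,20,0,0,0,0,15],[2,38,0,0,0,0,15],[3,54,0,0,0,0,15],[4,66,0,0,0,0,15],[4,73,0,0,0,0,15]]'
python3 -m creep '[[0,0,0,0,0,0,15],[0,0,0,0,0,0,15],[0,0,0,0,0,0,15],[0,0,0,0,0,0,15],[0,0,0,0,0,0,15]]'
python3 - <<'E'
from cell import r
from h import *
ps=r.snapshot('scene');g=np.array([.6153,.0796,-.2959]);s=r.sense();e=s['ee_pos'];q=s['eef_rot'];yaw=2*np.arctan2(q[2],q[1])-np.pi/2
x0,y0,x1,y1=200,60,460,290;p=ps
im=cv2.resize(p['img'][y0:y1,x0:x1,::-1],None,fx=2.5,fy=2.5,interpolation=cv2.INTER_CUBIC)
f=lambda X:np.round((proj(p,X)-[x0,y0])*2.5+1).astype(np.int32)
z=e[2]-.1765-.045;print(e,yaw,z)
for P in res_parts(.045): cv2.polylines(im,[cv2.convexHull(f(place([e[0],e[1],yaw],P,z)))],True,(0,255,0),1)
cv2.polylines(im,[f(place(g,[(-.068,-.163,.03),(.068,-.163,.03),(.068,-.027,.03),(-.068,-.027,.03)]))],True,(0,255,255),1)
cv2.imwrite('pics/over.png',im)
E
```

```text
time: 8.7
ee_pos: [0.5656, -0.2985, 0.2876]
eef_rot: [0.002, 0.915, 0.402, 0.001]
wrist_force: [0.1, -1.0, -7.0]
opening: 0.0252
gripper_force: 58.7
time: 9.12
ee_pos: [0.5735, -0.191, 0.285]
eef_rot: [-0.001, 0.915, 0.404, -0.0]
wrist_force: [-0.2, -0.6, -7.7]
opening: 0.0253
gripper_force: 58.7
time: 9.53
ee_pos: [0.5831, -0.081, 0.2851]
eef_rot: [-0.001, 0.915, 0.404, -0.0]
wrist_force: [-0.3, -0.3, -8.3]
opening: 0.0256
gripper_force: 58.7
time: 9.95
ee_pos: [0.5874, -0.0074, 0.2853]
eef_rot: [-0.001, 0.914, 0.405, 0.0]
wrist_force: [0.6, 0.8, -6.9]
opening: 0.0253
gripper_force: 58.7
time: 10.37
ee_pos: [0.5878, -0.0131, 0.2852]
eef_rot: [0.0, 0.915, 0.402, -0.0]
wrist_force: [0.5, 0.1, -6.8]
opening: 0.0255
gripper_force: 58.7
[ 0.58789682 -0.01285436  0.28524798] -0.742154867725966 0.06374798396456365
```

View pics/over.png

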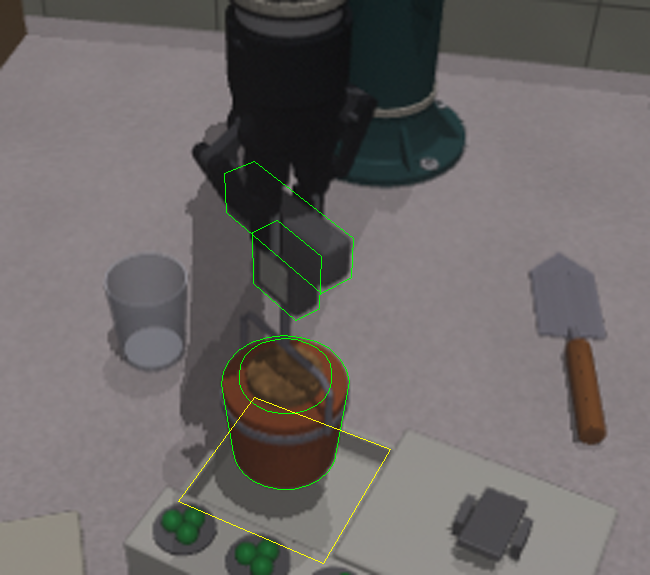

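The picture shows the pot over the tray centre with its foot at about z 0.064, matching the overlay. Lowering it, slowing down before contact.

```bash
python3 -m creep '[[0,1,-8,0,0,0,15],[0,2,-18,0,0,0,15],[0,2,-28,0,0,0,15],[0,2,-36,0,0,0,15],[0,2,-41,0,0,0,15]]'
for i in 1 2 3 ; do python3 -m creep '[[0,0,-1.5,0,0,0,15],[0,0,-3,0,0,0,15],[0,0,-4.5,0,0,0,15],[0,0,-6,0,0,0,15],[0,0,-7.5,0,0,0,15]]'|egrep 'ee_pos|wrist'; done
python3 -m creep '[[0,0,-3,0,0,0,15],[0,0,-6,0,0,0,15],[0,0,-9,0,0,0,15],[0,0,-12,0,0,0,15],[0,0,-15,0,0,0,15]]'
python3 -m creep '[[0,0,-3,0,0,0,15],[0,0,-6,0,0,0,15],[0,0,-9,0,0,0,15],[0,0,-12,0,0,0,15],[0,0,-15,0,0,0,15]]'
```

```text
time: 10.83
ee_pos: [0.5865, -0.0097, 0.242]
eef_rot: [-0.001, 0.915, 0.404, -0.002]
wrist_force: [-0.9, -0.1, -7.5]
opening: 0.0253
gripper_force: 58.7
ee_pos: [0.5884, -0.0096, 0.2372]
wrist_force: [-0.5, -0.1, -7.9]
ee_pos: [0.5879, -0.0096, 0.2292]
wrist_force: [-0.1, 0.0, -7.9]
ee_pos: [0.588, -0.0096, 0.2218]
wrist_force: [-0.2, -0.1, -6.5]
time: 12.5
ee_pos: [0.5881, -0.0095, 0.2067]
eef_rot: [0.0, 0.915, 0.403, 0.0]
wrist_force: [0.0, 0.7, -3.7]
opening: 0.0251
gripper_force: 59.0
time: 12.92
ee_pos: [0.5881, -0.0095, 0.1918]
eef_rot: [0.0, 0.915, 0.403, 0.0]
wrist_force: [-1.2, -0.2, -2.6]
opening: 0.0252
gripper_force: 59.2
```

```bash
python3 -m creep '[[0,0,-2,0,0,0,15],[0,0,-4,0,0,0,15],[0,0,-6,0,0,0,15],[0,0,-8,0,0,0,15],[0,0,-8,0,0,0,15]]'
python3 - <<'E'
from cell import r
from h import *
s=r.sense();e=s['ee_pos'];ps=r.snapshot('scene');g=np.array([.6153,.0796,-.2959]);p=ps
x0,y0,x1,y1=200,60,460,290
im=cv2.resize(p['img'][y0:y1,x0:x1,::-1],None,fx=2.5,fy=2.5,interpolation=cv2.INTER_CUBIC)
f=lambda X:np.round((proj(p,X)-[x0,y0])*2.5+1).astype(np.int32)
for P in res_parts(0): cv2.polylines(im,[cv2.convexHull(f(place([e[0],e[1],-.742],P,.006)))],True,(0,255,0),1)
# rocker paddle at off (far end up)
a=.16
for X in ([(.028,.085,.085)],): [cv2.circle(im,tuple(map(int,q)),3,(0,0,255),1) for q in f(place(g,X))]
cv2.imwrite('pics/set.png',im);print(e,place(g,[.028,.085,.085]))
E
```

```text
time: 13.33
ee_pos: [0.588, -0.0096, 0.1836]
eef_rot: [-0.0, 0.915, 0.404, 0.0]
wrist_force: [-1.3, -0.5, -1.1]
opening: 0.0253
gripper_force: 59.5
[ 0.58797825 -0.00956406  0.18360379] [0.6668692  0.15274108 0.085     ]
```

View pics/set.png

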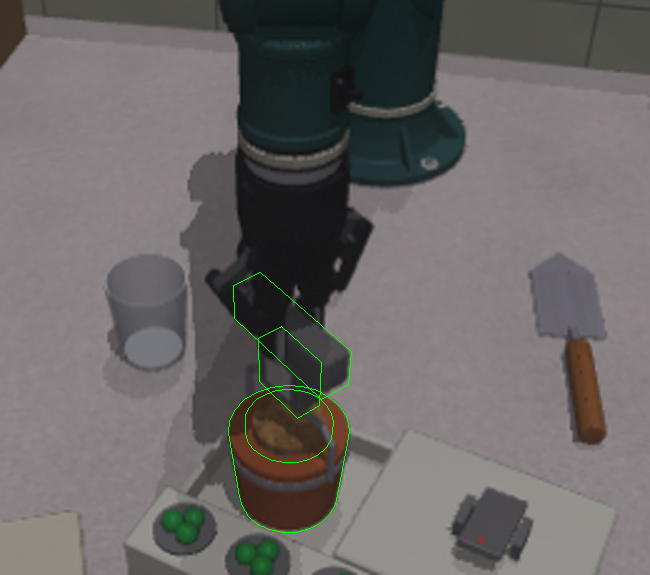

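The picture shows the pot standing upright inside the tray, matching the overlay, with the spring unloaded. Releasing and rising.

```bash
python3 -m creep '[[0,0,-0.5,0,0,0,26],[0,0,-0.5,0,0,0,30],[0,0,-0.5,0,0,0,40],[0,0,-0.5,0,0,0,60],[0,0,-0.5,0,0,0,65]]' 20
python3 -m creep '[[0,0,0,0,0,0,65],[0,0,10,0,0,0,65],[0,0,35,0,0,0,65],[0,0,65,0,0,0,65],[0,0,95,0,0,0,65]]'
python3 -m creep '[[0,0,5,0,0,0,40],[12,24,5,0,0,0,0],[24,50,5,0,0,0,0],[38,80,5,0,0,0,0],[52,110,5,0,0,0,0]]'
python3 -m creep '[[10,22,0,0,0,0,0],[20,40,0,0,0,0,0],[26,51,0,0,0,0,0],[26,51,-30,0,0,0,0],[26,51,-60,0,0,0,0]]'
python3 -m creep '[[0,0,-30,0,0,0,0],[0,0,-60,0,0,0,0],[0,0,-85,0,0,0,0],[0,0,-95,0,0,0,0],[0,0,-95,0,0,0,0]]'
```

```text
time: 13.8
ee_pos: [0.5887, -0.0097, 0.1837]
eef_rot: [0.0, 0.915, 0.403, 0.001]
wrist_force: [0.4, -0.2, -0.7]
opening: 0.0629
gripper_force: 0.0
time: 14.22
ee_pos: [0.5875, -0.0096, 0.2796]
eef_rot: [-0.0, 0.915, 0.404, -0.0]
wrist_force: [0.6, 0.1, 0.5]
opening: 0.0653
gripper_force: 0.0
time: 14.63
ee_pos: [0.6404, 0.1008, 0.284]
eef_rot: [0.0, 0.915, 0.403, 0.0]
wrist_force: [0.6, -0.2, 0.1]
opening: 0.0041
gripper_force: 0.0
time: 15.05
ee_pos: [0.668, 0.153, 0.2251]
eef_rot: [0.0, 0.915, 0.404, 0.003]
wrist_force: [0.0, -0.6, -0.5]
opening: 0.0002
gripper_force: 0.0
time: 15.47
ee_pos: [0.6638, 0.1499, 0.1255]
eef_rot: [-0.0, 0.915, 0.403, -0.003]
wrist_force: [0.1, -0.5, 0.4]
opening: -0.0
gripper_force: 0.0
```

```bash
python3 -m creep '[[0,0,-20,0,0,0,0],[0,0,-30,0,0,0,0],[0,0,-30,0,0,0,0],[0,0,-30,0,0,0,0]]'
python3 - <<'E'
from cell import r
from h import *
s=r.sense();e=s['ee_pos'];p=r.snapshot('scene')
x0,y0,x1,y1=290,140,450,330
im=cv2.resize(p['img'][y0:y1,x0:x1,::-1],None,fx=3.1,fy=3.1,interpolation=cv2.INTER_CUBIC)
for q in proj(p,[e,[e[0],e[1],.085]]): cv2.circle(im,tuple(map(int,(q-[x0,y0])*3.1+1)),4,(0,0,255),1)
cv2.imwrite('pics/rock.png',im);print(e,[d['box'] for d in r.search_frame(p,'rocker')])
E
```

```text
time: 15.8
ee_pos: [0.6662, 0.1513, 0.0991]
eef_rot: [0.0, 0.915, 0.403, 0.0]
wrist_force: [0.5, -0.2, 0.8]
opening: -0.0002
gripper_force: 0.0
[0.66623299 0.15128064 0.09906834] [[383.5, 257.0, 412.2, 286.9]]
```

View pics/rock.png

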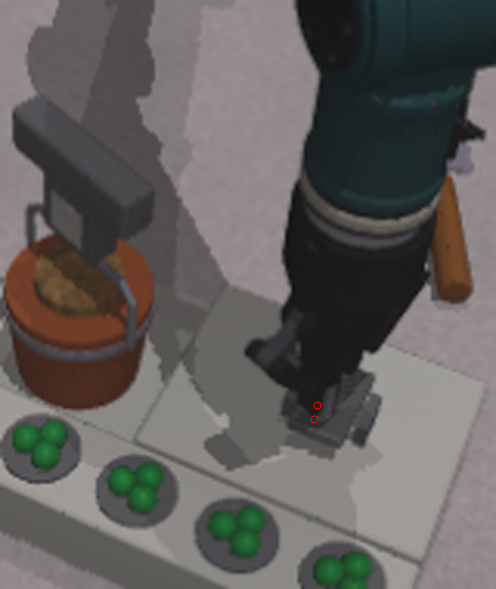

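The picture shows the pot standing free in the tray and the closed fingertips over the rocker's far half, at about (316,412). Pressing.

```bash
python3 -m creep '[[1,2,-7,0,0,0,0],[1,2,-13,0,0,0,0],[1,2,-17,0,0,0,0],[1,2,-21,0,0,0,0],[1,2,-25,0,0,0,0]]'
python3 -m creep '[[0,0,-2,0,0,0,0],[0,0,-4,0,0,0,0],[0,0,-4,0,0,0,0]]'
```

```text
time: 16.32
ee_pos: [0.6665, 0.1533, 0.0727]
eef_rot: [-0.0, 0.915, 0.403, -0.001]
wrist_force: [-0.7, 0.5, 11.5]
opening: -0.0003
gripper_force: 6.7
time: 16.57
ee_pos: [0.6667, 0.1535, 0.0724]
eef_rot: [0.0, 0.915, 0.403, -0.001]
wrist_force: [-5.7, -1.5, 19.6]
opening: -0.0
gripper_force: 8.9
```

```bash
python3 -m creep '[[0,0,15,0,0,0,0],[0,0,45,0,0,0,0],[0,0,80,0,0,0,0],[-10,10,115,0,0,0,0],[-35,20,145,0,0,0,0]]'
python3 -m creep '[[-35,15,10,0,0,0,0],[-70,30,20,0,0,0,0],[-105,45,20,0,0,0,0],[-140,60,20,0,0,0,0],[-140,60,20,0,0,0,0]]'
python3 - <<'E'
from cell import r
from h import *
p=r.snapshot('scene')
x0,y0,x1,y1=150,130,460,360
im=cv2.resize(p['img'][y0:y1,x0:x1,::-1],None,fx=2.5,fy=2.5,interpolation=cv2.INTER_CUBIC)
g=[.6153,.0796,-.2959]
def pad(a): # top corners of paddle, tilt a (far end up positive)
    return place(g,[(x*np.cos(a)-.0*np.sin(a),.085+y,.074+x*np.sin(a)+.004) for x,y in((-.038,-.018),(.038,-.018),(.038,.018),(-.038,.018))])
for a,c in((.25,(0,0,255)),(-.25,(0,255,0))): cv2.polylines(im,[np.round((proj(p,pad(a))-[x0,y0])*2.5+1).astype(np.int32)],True,c,1)
cv2.imwrite('pics/fin.png',im)
E
```

```text
time: 16.98
ee_pos: [0.6349, 0.1722, 0.2161]
eef_rot: [0.001, 0.916, 0.402, 0.002]
wrist_force: [2.0, 0.1, 0.7]
opening: -0.0
gripper_force: 0.0
time: 17.4
ee_pos: [0.4827, 0.2368, 0.234]
eef_rot: [-0.001, 0.913, 0.408, -0.003]
wrist_force: [-0.0, 0.2, -0.6]
opening: 0.0005
gripper_force: 0.0
```

View pics/fin.png

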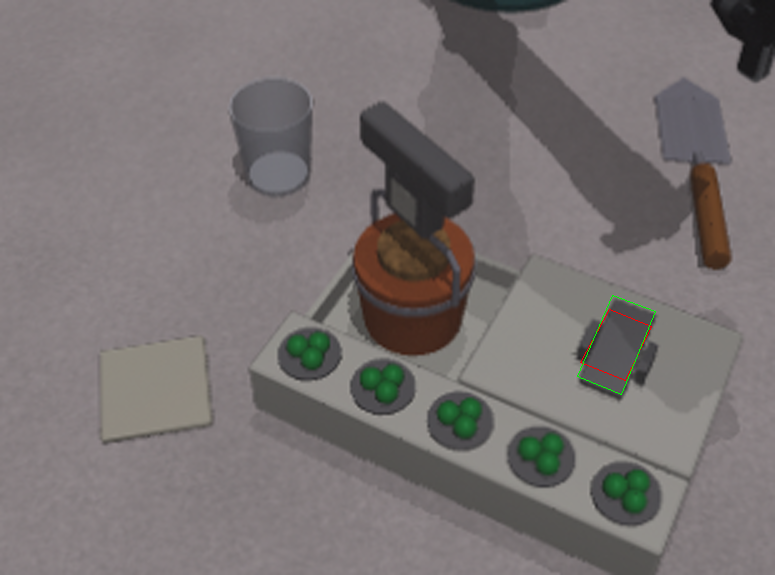

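The picture shows the paddle at (617,345) matching the green "on" outline, far end down. The pot stands upright in the tray, and the cup, coaster and trowel are where they were. Handing in.

```bash
python3 -m creep '[[0,0,0,0,0,0,0],[0,0,0,0,0,0,0],[0,0,0,0,0,0,0]]' | head -1; python3 -c "
from cell import r
print(r.hand_in())"
```

```text
time: 17.7
the job is handed in; nothing more can be done
None
```

The reservoir was weighed at about 7.8 N, held hanging still for over 2 s, and set down upright in the drip tray before the rocker was snapped on; the job was handed in at 17.7 s with the cup, trowel and coaster untouched.

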